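Pin the lever in the weld fixture, key the shaft home and hold it for tacking

ROBOT

A 6-joint arm with a two-finger parallel gripper is mounted at the origin on the work surface. World frame = base frame: x ahead of the robot, y to its left, z up, the work surface at z = 0. Lengths are in mm, angles in rad, forces in N, time in s.
With the tool pointing down it reaches from about 350 to 775 mm from the base axis. Payload 7.3 kg.
Tool frame: the origin (TCP) lies between the finger pads; the fingertips stand 17 mm ahead of it and the grasp point (between the pads) lies 2 mm behind it; z points along the fingers, y is the direction in which the jaws open and shut (so a half turn about z gives the same grasp; the last joint's range is limited). The gripper opens to 92 mm and grips with 3 to 60 N. Pads are 19 mm wide; open, the fingers measure 130 mm over their backs; the gripper's body (75 mm by 190 mm) begins 47 mm behind the grasp point.
Start: joints at [-1.344, 0.342, 1.524, -0, 1.275, -0.146], TCP at [191.241, -488.948, 243.741] pointing down, gripper open.
Joint ranges: [-2.53, 2.53], [-0.77, 2.02], [0.04, 2.7], [-1, 4.14], [0.28, 2.66], [-3.11, 3.11]. Speed limits (rad/s): [2.57, 2.57, 3.14, 3.14, 3.14, 3.14].

INTERFACE

Orientations are given as a 3x3 rotation matrix whose columns are the frame's x, y, z axes.
In Python, from bench import bot gives the robot as it stands.
- The arm moves only by the shell command python3 -m crank 'ROWS' [OPENING] [FORCE]. ROWS is JSON, a list of rows, each a list of 2 entries, a list of its own where there are three numbers: the shift along the world's x, y, z in mm, then the turn about the world's z in degrees. In form: [[[x, y, z], yaw], ...]. A call has 1 to 5 rows; each row is the pose to reach, as a shift and turn from the pose measured when the call began; what a row does not reach only later rows make up. A row lasts 1/8 s, in which the tool goes at most 62.5 mm and 10.7 degrees, less where a joint would pass 70% of its speed; a pose out of reach is approached as far as the arm can. A call with a gripper value outside its range is refused whole. OPENING is the opening, from 0 (shut) to 1 (fully open), set as the call begins (- or left out, the last holds). The fingers move at their own pace and stop on an object; FORCE is the grip in N (left out, the last holds). Time passes only in rows, so rows that repeat a pose let the fingers close. It gives the time, the measured TCP pose, the force and the opening at its end, in the units of the state.
- bot.sense(): the state, without advancing time (a new reading comes with each control period).
- bot.grab_frame(name): name is "side" or "top" or "wrist"; returns a dict with "color" (384x512x3 uint8, blue, green, red), "vertical_fov" (degrees; the focal length in pixels is half the picture's height over the tangent of half this angle, whatever the lens; pixels are square), "cx", "cy" (the principal point, pixels), "view" (4x4, takes a point from world to camera coordinates). Camera axes: x right, y up, looking along -z (the intrinsics and any distortion apply to the point x, -y, -z); pixel columns grow to the right and rows downward; lengths in mm; the calibration is good to about 2 mm. A picture is of the moment at which its call begins. There is no depth.
- bot.hand_in(): hands the job in, once; it reports no verdict.
Trained networks look in a picture, given as the dict that the camera call returned (one of the last four; its "shot" number tells which), for a name from the list of things; names that differ only in an ending like _2 or _b are one class to them, and where a whole thing is asked for, a point or a joint stands for the part that bears it (a point fixed in the world has none). Each returns a list of dicts, best first, with "p" (0 to 1); they miss things now and then, are a little off and sometimes report something else, mostly with a low value. They report only what shows in the picture. A call takes as long as a camera call. They do not tell look-alikes from the thing itself.
- bot.boxes_of(thing, picture): "uv" ([column, row] in pixels, amid what is visible of it).
The state is a dict: "time": time; "joint_positions": joint angles; "dq": joint speeds; "tau": joint torques, N m; "eef_pos": TCP position; "orientation": TCP orientation; "contact_force": force on the tool from outside, world axes, zero at the start; "torque": the same for the moment, N m; "finger_gap": finger opening in mm.
Only numpy, scipy, OpenCV 4.12 (cv2) and the standard library are available. Lean on these libraries where they do the work, as an engineer would, in place of code of your own. Each camera call takes 0.05 s, during which the arm holds its last target. There are 200 camera calls.

TASK

Load the weld fixture: first put the red-headed lock pin down through the eye of the lever's arm and into the fixture's riser until its flange sits on the arm, and leave it there. Then push the keyed shaft (the bright one with the yellow paint line) into the lever's hub, turning it until its key slips into the keyway, and keep pushing against the spring until its collar sits on the hub. Finish still holding the shaft pressed fully home, ready to be tacked; do not disturb the other shaft, the black pin or the tools and parts lying about.

Things in the scene. Friction and masses are not known exactly. Their poses are not given: they have to be found in the camera images.
- lock_pin_grip (a point): Lock pin: steel shank 12 mm in diameter, 38 mm long, the last 9 mm tapering to a 5.6 mm tip; flange 26 mm in diameter, 4 mm thick; upright round red grip 20 mm in diameter, 44 mm tall. Point: middle of the grip, 27 mm above the flange's underside, 65 mm above the tip. z up along the pin. Grasp the red grip from above; lift it 40 mm to clear the rack. 0.1 kg
- keyed_shaft_grip (a point): Bright shaft, 0.3 to 0.43 kg. From the tip up: 42 mm of 22 mm round (5 mm tip chamfer), collar 38 mm in diameter and 8 mm thick, square end 20 x 20 mm, 50 mm tall. Point: middle of the square end, 75 mm above the tip, 33 mm above the collar's underside. x points horizontally to the key, square to a flat; z up. Grasp two opposite flats from above
- shaft_key (a point): Lower end of the shaft's brass key: 8 mm wide, standing out to 17 mm from the axis, from 16 to 38 mm above the tip, square-ended. Point: on the shaft's axis, 16 mm above its tip; x to the key, z up. A yellow paint line on the shaft's top, one flat and collar marks the key's side
- pin_hole (a point): On the axis of the fixed 14 mm hole in the fixture's riser, at the height of the arm's upper face, 58 mm above the table; z up. From here the hole goes through 12 mm of arm eye, then 31 mm of riser. With the pin home its flange's underside is at this point
- eye (a point): Centre of the 14 mm eye in the end of the lever's arm, at the arm's upper face. It lies over the riser's hole within about 2.5 mm; the lever can turn about its hub (0.04 N m of friction), so the pin's taper draws it into line. Pinned, the lever cannot turn with the shaft
- hub_mouth (a point): Centre of the bore (24.5 mm in diameter) in the upper face of the lever's hub (64 mm in diameter, face 74 mm above the table). x points horizontally to the keyway (10 mm wide, reaching 18.5 mm from the axis, full depth), in line with a yellow mark; z up. The key lands on this face (tip 16 mm down) and drops in when the shaft's x is along this x within about 0.07 rad. Home: collar on this face
- plunger (a joint): Brass spring-loaded centring plunger in the hub's bore, pushed down by the shaft's tip. 0 = up, its top 28 mm below the hub's face; value in m, grows downwards, 0.014 with the shaft home. It pushes up with 8.4 N at 0 and 12.6 N at 0.014: the shaft rises again unless held down
- fixture: Fixed weld fixture, base plate 170 x 290 x 15 mm, origin under the plate's centre, z up: hub axis at y = -60 mm, pin hole at y = +60 mm. Locating blocks near its corners up to 70 mm above the table; an open red-handled toggle clamp at x = +45 to +130 mm, y = 0, up to 103 mm above the table
- rack: Fixed blue-grey steel rack, 165 x 170 mm, origin on the table, z up. Lower step (x < 0, 40 mm high) with two shaft sockets 15 mm deep at x = -42.5, y = -42.5 and +42.5 mm; higher step (x > 0, 50 mm high) with two pin holes at x = 37.5, y = -42.5 and +42.5 mm
- plain_shaft: Black plain shaft with a round top and no key in the rack's other shaft socket, 100 mm long; origin at its lower end. Leave it alone
- black_pin: Pin with a black grip and a 16 mm shank (too big for the hole) in the rack's other pin hole; origin on its axis at the flange's underside. Leave it alone
- mallet: Orange dead-blow mallet lying between robot and work, head 95 mm long and 50 mm high, 220 mm handle; origin under its head. Leave it alone
- spanner: Steel spanner, 210 mm, lying flat beyond the work; origin at its middle. Leave it alone
- wire_brush: Wooden wire brush, 240 mm, lying beyond the work; origin at its middle. Leave it alone
- spray_can: Spray can, 64 mm in diameter, 190 mm tall, standing beyond the work; origin under its centre. Leave it alone
- setup_block: Drilled steel block 75 x 50 x 25 mm lying beyond the work; origin under its centre. Leave it alone
Mind the look-alikes: they are no part of the job. What is shaped like the part that bears lock_pin_grip but green or orange is not meant.

How it is judged:
By the outcome, as a careful person would: the job done as asked, in the order asked, and still so for the second after the job is handed in, while the arm keeps its last pose, push and grip.
It also fails if it takes over 64 s, if anything falls off the work surface, if the arm or the gripper's body presses on something with over 40 N, if the wrist force passes 120 N, or if a joint passes its speed limit or range.

## Working session

There is one attempt and no reset: what is moved stays moved. The work goes in short steps, Python scripts to look and compute and a shell command to move; the robot and the scene stay as the last step left them, time stands still between calls to the robot, and variables do not carry over. Pictures are saved under pics/ and viewed, about 8 in all and at most 12, crops included, and the job is handed in when it is done.

```bash
mkdir -p pics; ls
cat > h.py <<'E'
import numpy as np, cv2
from bench import bot
def K(p):
    f=p["color"].shape[0]/2/np.tan(np.radians(p["vertical_fov"])/2); return f,p["cx"],p["cy"]
def proj(p,X):
    V=np.array(p["view"]);c=V[:3,:3]@np.array(X,float)+V[:3,3];f,cx,cy=K(p)
    return np.array([cx+f*c[0]/-c[2],cy-f*c[1]/-c[2]])
def at_z(p,uv,z):
    V=np.array(p["view"]);f,cx,cy=K(p);R=V[:3,:3];o=-R.T@V[:3,3]
    d=R.T@np.array([(uv[0]-cx)/f,-(uv[1]-cy)/f,-1.]);return o+d*(z-o[2])/d[2]
E
python3 - <<'E'
from h import *
ims=[]
for n in ["top","side"]:
    p=bot.grab_frame(n); cv2.imwrite(f"pics/{n}0.png",cv2.resize(p["color"],(800,600)))
    print(n,{k:v for k,v in p.items() if k not in("color",)})
    for t,z in [("lock_pin_grip",90),("keyed_shaft_grip",105),("shaft_key",40),("pin_hole",58),("eye",58),("hub_mouth",74),("fixture",0),("rack",0),("plain_shaft",100),("black_pin",80)]:
        for r in bot.boxes_of(t,p)[:4]:
            print(t,round(r["p"],2),np.round(r["uv"]),np.round(at_z(p,r["uv"],z)[:2]))
E
```

```text
pics
top {'vertical_fov': 42.178926110797974, 'cx': 253.6117331783043, 'cy': 195.4235577805357, 'view': array([[ 1.95264883e-02, -9.99640315e-01,  1.83835908e-02,
        -2.26147196e+01],
       [ 9.82109065e-01,  2.26220767e-02,  1.86949260e-01,
        -5.45425316e+02],
       [-1.87297892e-01,  1.44042286e-02,  9.82197545e-01,
        -1.21666210e+03],
       [ 0.00000000e+00,  0.00000000e+00,  0.00000000e+00,
         1.00000000e+00]]), 'shot': 1}
lock_pin_grip 0.66 [226. 182.] [571.  57.]
lock_pin_grip 0.61 [154. 148.] [653. 241.]
keyed_shaft_grip 0.61 [190. 219.] [475. 143.]
shaft_key 0.53 [194. 218.] [486. 140.]
shaft_key 0.33 [171. 207.] [513. 199.]
pin_hole 0.63 [318. 198.] [ 540. -175.]
pin_hole 0.52 [132. 293.] [297. 281.]
pin_hole 0.44 [248. 110.] [771.   7.]
pin_hole 0.35 [334. 197.] [ 545. -215.]
eye 0.72 [334. 198.] [ 542. -215.]
hub_mouth 0.84 [332. 195.] [ 548. -207.]
hub_mouth 0.7 [188. 221.] [474. 150.]
hub_mouth 0.22 [367. 113.] [ 766. -300.]
fixture 0.89 [314. 200.] [ 548. -173.]
rack 0.8 [172. 209.] [514. 203.]
black_pin 0.4 [156. 192.] [543. 232.]
side {'verti
[... 443 characters left out ...]
ock_pin_grip 0.53 [236. 250.] [555. 176.]
lock_pin_grip 0.51 [187. 272.] [645. 262.]
lock_pin_grip 0.47 [232. 217.] [590.  88.]
lock_pin_grip 0.44 [198. 243.] [646. 180.]
keyed_shaft_grip 0.81 [266. 247.] [484. 160.]
shaft_key 0.6 [267. 246.] [492. 118.]
pin_hole 0.84 [269. 167.] [ 545. -124.]
pin_hole 0.43 [268. 246.] [489. 127.]
eye 0.73 [190. 146.] [ 786. -148.]
eye 0.66 [275. 149.] [ 546. -199.]
eye 0.52 [248. 278.] [513. 224.]
hub_mouth 0.61 [273. 146.] [ 551. -191.]
fixture 0.69 [266. 281.] [475. 190.]
rack 0.67 [249. 280.] [516. 198.]
rack 0.25 [141. 301.] [751. 317.]
plain_shaft 0.59 [264. 282.] [468. 249.]
plain_shaft 0.2 [267. 250.] [482. 166.]
black_pin 0.7 [234. 279.] [540. 246.]
```

View pics/top0.png

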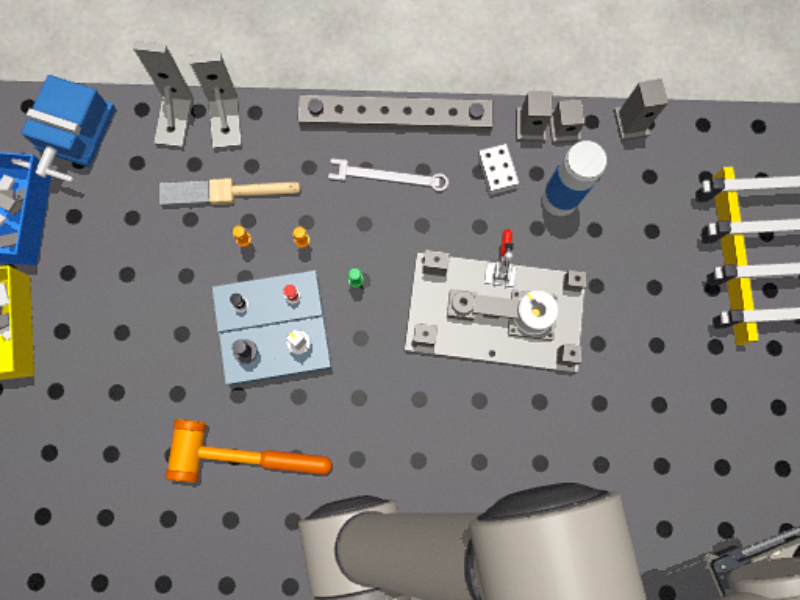

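View pics/side0.png

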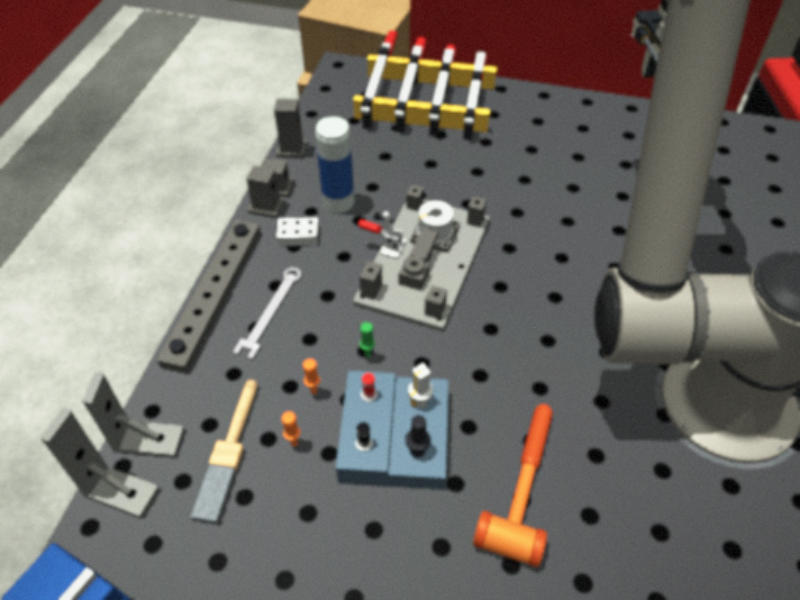

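Top picture, in 800-px coordinates. Possible look-alikes for the lock pin:
- red grip in rack (290,291), chosen
- black pin (238,300)
- green (356,277)
- orange (242,236) and (301,237)

For the shaft, the bright one with yellow paint is at (298,341), chosen, and the black plain one is at (243,350). The hub is at (537,312) with the eye near (463,302).

Run:
```python
from h import *
s=bot.sense();print(s["time"],s["eef_pos"],np.round(s["orientation"],3).tolist(),s["finger_gap"])
p=bot.grab_frame("top");q=bot.grab_frame("side")
k=512/800
def m(name,uv,z): print(name,np.round(at_z(p,np.array(uv)*k,z)[:2],1))
m("pin top",(290,289),98);m("shaft",(297,337),125);m("hub",(537,310),74);m("eye",(463,302),58)
for a,b in zip("abcd",[(213,287),(318,271),(330,368),(226,384)]): m("rack"+a,b,50 if a in"ab" else 40)
for n,pic in(("top",p),("side",q)):
    hsv=cv2.cvtColor(pic["color"],cv2.COLOR_BGR2HSV)
    mk=(((hsv[...,0]<5)|(hsv[...,0]>174))&(hsv[...,1]>150)&(hsv[...,2]>120)).astype(np.uint8)
    for i,c in zip(*[x[1:] for x in cv2.connectedComponentsWithStats(mk)[2:4]]):
        if i[4]>20: print(n,i[:5],np.round(c,1), np.round(at_z(pic,c,85)[:2]))
c=cv2.resize(p["color"][165:245,130:220],(720,640),interpolation=cv2.INTER_CUBIC)[:600];cv2.imwrite("pics/crop1.png",c)
```

```text
1.1 [ 191.23982558 -488.94235401  243.71169994] [[0.931, 0.364, 0.0], [0.364, -0.931, -0.0], [0.0, 0.0, -1.0]] 91.63393364312961
pin top [559.3 157.2]
shaft [479.4 139.9]
hub [ 539.1 -236.7]
eye [ 552.6 -119.3]
racka [569.7 288.8]
rackb [600.6 118.7]
rackc [442.3  94. ]
rackd [413.  260.1]
top [320 147   8  17  71] [323.5 153.5] [ 651. -185.]
top [182 182   8   8  43] [185.1 185.7] [560. 160.]
side [246  20   8  12  49] [250.2  24. ] [ 769. -765.]
side [265  23   8   9  41] [269.2  26.1] [ 699. -768.]
side [489  37  23  39 482] [503.1  50.7] [-107. -818.]
side [229 140  15   9  73] [236.  144.2] [ 651. -163.]
side [232 239   7   8  44] [235.3 242.4] [562. 154.]
```

View pics/crop1.png

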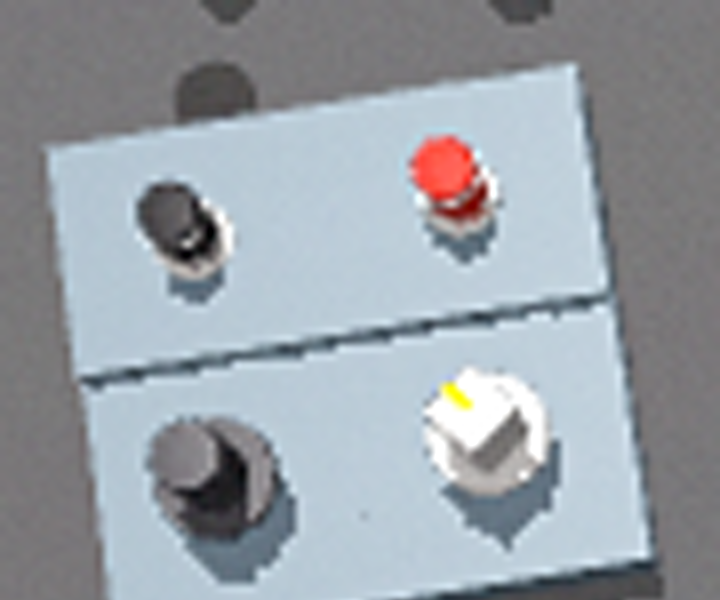

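The crop confirms it: red round grip at crop (445,168), and bright square-ended shaft at (475,425) with its yellow line at (457,394). The key points about 45° between +x and +y. I'll move above the pin.

```bash
python3 -m crank '[[[30,54,0],0],[[60,107,0],-2],[[90,160,0],-5],[[120,214,0],-8],[[150,268,0],-11]]' 0.6
python3 -m crank '[[[30,54,0],0],[[60,107,0],0],[[90,160,0],0],[[120,214,0],0],[[150,268,0],0]]'
```

```text
time: 1.82
eef_pos: [341.9, -219.3, 244.0]
orientation: [[0.984, 0.178, 0.001], [0.178, -0.984, -0.001], [0.001, 0.001, -1.0]]
contact_force: [0.1, -0.3, -0.2]
finger_gap: 55.6
time: 2.45
eef_pos: [492.8, 50.7, 244.2]
orientation: [[0.984, 0.178, 0.002], [0.178, -0.984, -0.001], [0.001, 0.001, -1.0]]
contact_force: [0.3, -1.8, 0.0]
finger_gap: 54.8
```

```bash
python3 -m crank '[[[22,35,0],0],[[44,70,0],0],[[66,106,-20],0],[[66,106,-34],0],[[66,106,-34],0]]'
python3 - <<'E'
from h import *
p=bot.grab_frame("wrist");print(p["vertical_fov"],p["view"].tolist())
cv2.imwrite("pics/w1.png",p["color"])
for t in ["lock_pin_grip","keyed_shaft_grip","black_pin","rack"]:
    for r in bot.boxes_of(t,p)[:3]: print(t,round(r["p"],2),np.round(r["uv"],1))
hsv=cv2.cvtColor(p["color"],cv2.COLOR_BGR2HSV)
mk=(((hsv[...,0]<5)|(hsv[...,0]>174))&(hsv[...,1]>150)&(hsv[...,2]>100)).astype(np.uint8)
n,l,st,ce=cv2.connectedComponentsWithStats(mk)
for i,c in zip(st[1:],ce[1:]):
    if i[4]>30: print(i,c,at_z(p,c,98))
E
```

```text
time: 3.08
eef_pos: [557.6, 156.1, 208.8]
orientation: [[0.984, 0.178, -0.002], [0.178, -0.984, -0.002], [-0.002, 0.002, -1.0]]
contact_force: [-0.4, 0.5, 0.9]
finger_gap: 55.2
61.54590509806781 [[0.17782615105076754, -0.9840610762387825, 0.00128772444300062, 54.252752193426296], [0.9391832819794298, 0.16932548037257975, -0.2987702203147834, -524.4523834765866], [0.293790099991165, 0.054338567595830195, 0.9543242096996267, -530.4666078582763], [0.0, 0.0, 0.0, 1.0]]
lock_pin_grip 0.97 [165.8  52.9]
lock_pin_grip 0.95 [366.2 168.2]
lock_pin_grip 0.81 [282.4  71.3]
keyed_shaft_grip 0.63 [249.1 262.6]
black_pin 0.87 [153.2 186.4]
rack 0.66 [212.7 195.8]
rack 0.35 [507.6 229. ]
[241 174  19   9  78] [250.57692308 177.35897436] [574.72871645 163.1446633   98.        ]
[238 182  24  23 417] [249.55395683 193.12709832] [561.51305952 161.6666317   98.        ]
```

View pics/w1.png

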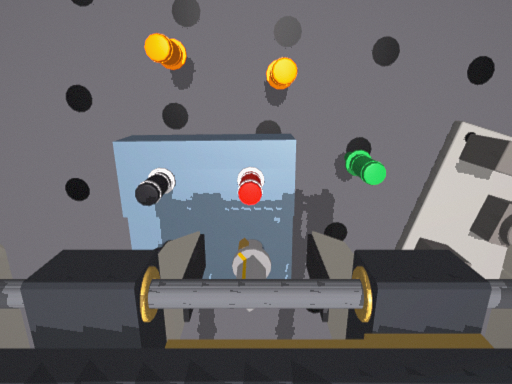

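The wrist view shows the red grip at (250,193), and the black, orange and green ones well apart. The jaws line up with the rack. I'll close in, take one more measurement, then grasp.

```bash
python3 -m crank '[[[3,4,-30],0],[[3,4,-65],0],[[3,4,-65],0]]'
cat >> h.py <<'E'
def red(p,z):
    hsv=cv2.cvtColor(p["color"],cv2.COLOR_BGR2HSV)
    mk=(((hsv[...,0]<5)|(hsv[...,0]>174))&(hsv[...,1]>150)&(hsv[...,2]>100)).astype(np.uint8)
    n,l,st,ce=cv2.connectedComponentsWithStats(mk)
    for i,c in zip(st[1:],ce[1:]):
        if i[4]>30: print(i,np.round(c,1),np.round(at_z(p,c,z),1))
E
python3 - <<'E'
from h import *
p=bot.grab_frame("wrist");print(p["cx"],p["cy"]);red(p,98);print(proj(p,bot.sense()["eef_pos"]))
p=bot.grab_frame("top");red(p,98)
E
```

```text
time: 3.7
eef_pos: [560.5, 159.2, 144.7]
orientation: [[0.984, 0.176, -0.001], [0.176, -0.984, -0.002], [-0.002, 0.001, -1.0]]
contact_force: [0.5, -0.7, 0.2]
finger_gap: 55.3
255.50682379859185 194.35963822985403
[239 199  27  17 229] [252.4 206. ] [576.2 163.9  98. ]
[237 213  31  30 699] [252.  227.5] [562.1 161.7  98. ]
[255.4596412  268.40704374]
[320 147   8  17  71] [323.5 153.5] [ 647.6 -182.8   98. ]
```

```bash
python3 -m crank '[[[1.5,2,-20],0],[[1.5,2,-45],0],[[1.5,2,-66],0],[[1.5,2,-66],0]]' 0.5 20
python3 -m crank '[[[0,0,0],0],[[0,0,0],0],[[0,0,0],0],[[0,0,0],0]]' 0 20
```

```text
time: 4.3
eef_pos: [564.2, 161.5, 82.2]
orientation: [[0.984, 0.176, 0.005], [0.176, -0.984, -0.001], [0.005, 0.001, -1.0]]
contact_force: [0.4, 0.5, 1.2]
finger_gap: 46.0
time: 4.8
eef_pos: [564.6, 161.6, 83.0]
orientation: [[0.984, 0.176, 0.006], [0.176, -0.984, -0.0], [0.006, 0.002, -1.0]]
contact_force: [-0.8, 0.5, 4.9]
finger_gap: 19.9
```

```bash
python3 -m crank '[[[0,0,30],0],[[0,0,70],0],[[0,0,120],0],[[0,-50,140],0],[[0,-100,140],0]]'
python3 - <<'E'
from h import *
s=bot.sense();print(s["contact_force"],s["finger_gap"])
p=bot.grab_frame("top")
for t,z in [("eye",58),("hub_mouth",74),("pin_hole",58)]:
    for r in bot.boxes_of(t,p)[:3]: print(t,round(r["p"],2),np.round(r["uv"],1),np.round(at_z(p,r["uv"],z),1))
cv2.imwrite("pics/t2.png",cv2.resize(p["color"][150:246,250:390],(800,549),interpolation=cv2.INTER_CUBIC))
E
```

```text
time: 5.42
eef_pos: [565.3, 61.0, 225.1]
orientation: [[0.984, 0.178, 0.01], [0.178, -0.984, -0.001], [0.01, 0.002, -1.0]]
contact_force: [0.4, -0.0, -1.3]
finger_gap: 19.8
[ 0.38060717 -0.02657601 -1.31008319] 19.81013702788761
eye 0.7 [334.2 197. ] [ 545.2 -215.7   58. ]
hub_mouth 0.62 [331.9 195.5] [ 545.9 -207.1   74. ]
pin_hole 0.37 [365.2 114.2] [ 768.5 -299.8   58. ]
```

View pics/t2.png

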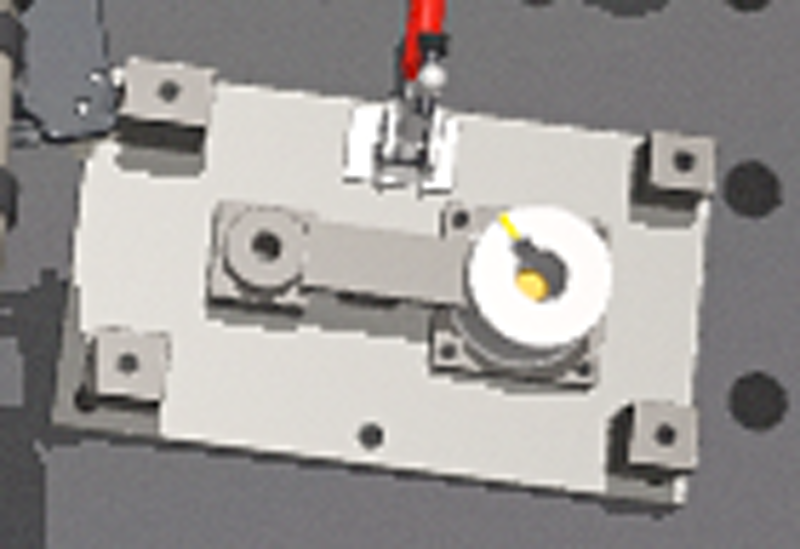

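```bash
python3 -m crank '[[[-3,-50,-5],0],[[-6,-100,-20],0],[[-10,-150,-40],0],[[-12,-180,-50],0],[[-12,-180,-50],0]]'
python3 - <<'E'
from h import *
s=bot.sense();T=np.array(s["eef_pos"]);R=np.array(s["orientation"])
t=bot.grab_frame("top");print("top eye",at_z(t,(296.4,193.05),58),"hub",at_z(t,(344.5,198.5),74))
p=bot.grab_frame("wrist");cv2.imwrite("pics/w2.png",p["color"])
tip=T+71*R[:,2];print("tip",tip,proj(p,tip),"eye from top",proj(p,at_z(t,(296.4,193.05),58)))
for n in ["eye","pin_hole","hub_mouth"]:
    for r in bot.boxes_of(n,p)[:3]: print(n,round(r["p"],2),np.round(r["uv"],1),np.round(at_z(p,r["uv"],74 if n=="hub_mouth" else 58),1))
E
```

```text
time: 6.25
eef_pos: [552.0, -119.6, 171.4]
orientation: [[0.985, 0.172, 0.003], [0.172, -0.985, 0.001], [0.003, -0.0, -1.0]]
contact_force: [-0.6, 0.4, -0.6]
finger_gap: 19.6
top eye [ 553.21458235 -119.51321138   58.        ] hub [ 538.9189997  -238.71786898   74.        ]
tip [ 552.17886561 -119.4974666   100.43687272] [257.04067863 217.10516422] eye from top [257.07324705 197.5593146 ]
eye 0.71 [353.6 211.2] [ 555.4 -201.6   58. ]
eye 0.62 [314.9 171.3] [ 583.3 -161.8   58. ]
pin_hole 0.67 [311.8 172.2] [ 582.1 -159.5   58. ]
hub_mouth 0.82 [357.7 212.8] [ 559.5 -199.    74. ]
```

View pics/w2.png

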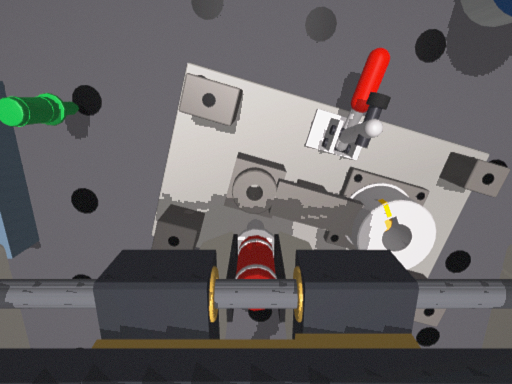

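```bash
python3 - <<'E'
from h import *
p=bot.grab_frame("wrist")
print(at_z(p,(254.5,192),58),"hub",at_z(p,(397,236),74))
E
python3 -m crank '[[[3,2,-10],0],[[4,2,-20],0],[[4,2,-29],0],[[4,2,-29],0]]'
python3 - <<'E'
from h import *
s=bot.sense();T=np.array(s["eef_pos"]);R=np.array(s["orientation"])
p=bot.grab_frame("wrist");tip=T+71*R[:,2];print("tip",tip,proj(p,tip),proj(p,T+33*R[:,2]))
c=p["color"][170:270,190:320];cv2.imwrite("pics/w3.png",cv2.resize(c,(780,600),interpolation=cv2.INTER_CUBIC))
E
```

```text
[ 557.97672848 -115.83288761   58.        ] hub [ 546.25902558 -235.45447175   74.        ]
time: 7.05
eef_pos: [556.2, -115.5, 143.0]
orientation: [[0.984, 0.176, 0.004], [0.176, -0.984, 0.001], [0.004, -0.0, -1.0]]
contact_force: [0.7, -0.4, -0.6]
finger_gap: 19.7
tip [ 556.47791372 -115.46131546   71.99404313] [255.55770785 216.54237773] [255.5529974  239.86124423]
```

View pics/w3.png

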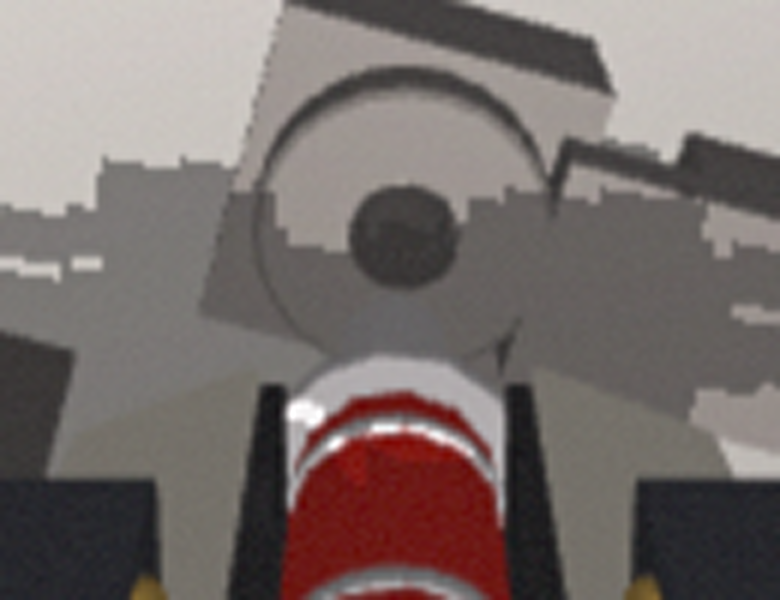

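Run:
```python
from h import *
s=bot.sense();T=np.array(s["eef_pos"]);R=np.array(s["orientation"])
p=bot.grab_frame("wrist")
print("eye",at_z(p,(257.3,209.5),58))
x,y,z=R.T
for d in (-6,-4,-2,0,2):
    print(d,"flange far top/bot",proj(p,T+29*z+(13+d)*x),proj(p,T+33*z+(13+d)*x),"tip far",proj(p,T+71*z+(2.8+d)*x))
print(proj(p,T+29*z+13*y),proj(p,T+29*z-13*y))
g=p["color"].astype(int);print("col256 rows 205-245");print([(r,g[r,256].tolist()) for r in range(206,244)])
```

```text
eye [ 557.17065127 -116.94370953   58.        ]
-6 flange far top/bot [255.54167764 231.74272022] [255.54266915 228.95238608] tip far [255.55331779 220.80691378]
-4 flange far top/bot [255.54094281 228.51424318] [255.54195241 225.78079296] tip far [255.55275302 218.16330163]
-2 flange far top/bot [255.54020323 225.26486466] [255.54123113 222.58908583] tip far [255.55218528 215.50583503]
0 flange far top/bot [255.53945885 221.99438103] [255.54050526 219.37707276] tip far [255.55161456 212.83440478]
2 flange far top/bot [255.53870961 218.702586  ] [255.53977476 216.14455933] tip far [255.55104083 210.14890055]
[278.0137059  242.87818181] [233.0756856  242.88315799]
col256 rows 205-245
[(206, [64, 67, 69]), (207, [52, 56, 59]), (208, [56, 55, 58]), (209, [54, 53, 57]), (210, [49, 50, 53]), (211, [55, 56, 57]), (212, [57, 57, 60]), (213, [57, 57, 59]), (214, [53, 55, 57]), (215, [52, 53, 57]), (216, [53, 55, 55]), (217, [56, 57, 62]), (218, [74, 74, 79]), (219, [97, 97, 100]), (220, [101, 100, 102]), (221, [102, 99, 100]), (222, [100, 98, 101]), (223, [101, 100, 101]), (224, [100, 100, 104]), (225, [100, 100, 100]), (226, [101, 98, 102]), (227, [100, 100, 101]), (228, [108, 106, 108]), (229, [136, 133, 137]), (230, [176, 172, 176]), (231, [174, 172, 177]), (232, [173, 171, 177]), (233, [175, 173, 178]), (234, [165, 163, 170]), (235, [76, 78, 129]), (236, [24, 28, 108]), (237, [23, 23, 108]), (238, [55, 54, 109]), (239, [102, 101, 105]), (240, [144, 146, 157]), (241, [198, 197, 226]), (242, [75, 75, 144]), (243, [13, 23, 131])]
```

Crop at 6x: the eye is at (404,237), native (257.3,209.5). The pin's flange and tip edges sit about 6 mm nearer the robot than the TCP, so the pin needs to go about 6.5 mm in +x. I'll correct and start the insertion.

```bash
python3 -m crank '[[[4,0,0],0],[[6.5,0,0],0],[[6.5,0,-8],0],[[6.5,0,-16],0],[[6.5,0,-16],0]]'
python3 - <<'E'
from h import *
s=bot.sense();print(s["eef_pos"],s["contact_force"],s["torque"])
p=bot.grab_frame("wrist");g=p["color"];cv2.imwrite("pics/w4.png",cv2.resize(g[170:270,190:320],(780,600),interpolation=cv2.INTER_CUBIC))
E
```

```text
time: 7.78
eef_pos: [562.6, -115.6, 127.0]
orientation: [[0.984, 0.176, 0.004], [0.176, -0.984, 0.001], [0.004, -0.0, -1.0]]
contact_force: [-0.3, 0.4, -2.0]
finger_gap: 19.9
[ 562.63129986 -115.55326606  126.99695088] [-0.33432863  0.44974784 -2.03978666] [ 0.05219324 -0.00524381  0.01289301]
```

View pics/w4.png

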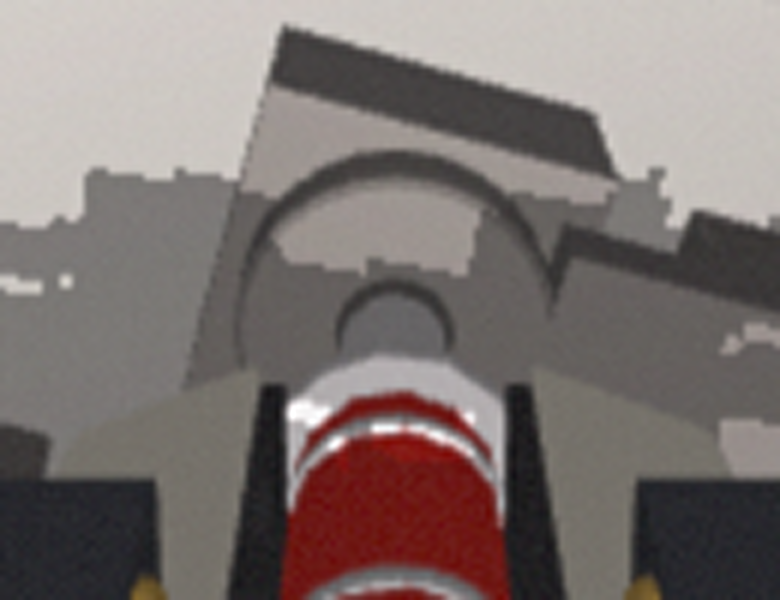

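The shank is concentric in the eye. Continuing down.

```bash
python3 -m crank '[[[0,0,-5],0],[[0,0,-10],0],[[0,0,-15],0],[[0,0,-15],0]]'
```

```text
time: 8.32
eef_pos: [562.7, -115.6, 112.0]
orientation: [[0.984, 0.175, 0.004], [0.175, -0.984, 0.001], [0.004, -0.0, -1.0]]
contact_force: [0.0, -0.8, -0.8]
finger_gap: 19.8
```

```bash
python3 -m crank '[[[0,0,-5],0],[[0,0,-10],0],[[0,0,-15],0],[[0,0,-15],0]]'
```

```text
time: 8.82
eef_pos: [562.3, -115.5, 96.2]
orientation: [[0.984, 0.175, 0.003], [0.175, -0.984, 0.001], [0.003, -0.001, -1.0]]
contact_force: [-1.6, -0.2, -2.1]
finger_gap: 19.7
```

```bash
python3 -m crank '[[[0,0,-3],0],[[0,0,-6],0],[[0,0,-8],0],[[0,0,-8],0]]'
```

```text
time: 9.32
eef_pos: [562.9, -115.5, 90.8]
orientation: [[0.984, 0.176, 0.005], [0.176, -0.984, 0.0], [0.005, 0.0, -1.0]]
contact_force: [-6.4, 1.2, 16.9]
finger_gap: 19.9
```

Contact at z=90.8, exactly where seating was predicted. Releasing and rising.

```bash
python3 -m crank '[[[0,0,0],0],[[0,0,0],0],[[0,0,0],0]]' 0.5
python3 -m crank '[[[0,0,20],0],[[0,0,60],0],[[0,20,110],10],[[0,75,130],20],[[-10,130,130],30]]'
python3 - <<'E'
from h import *
t=bot.grab_frame("top")
red(t,107)
cv2.imwrite("pics/t5.png",cv2.resize(t["color"][160:235,120:390],(800,222),interpolation=cv2.INTER_CUBIC))
E
```

```text
time: 9.7
eef_pos: [563.0, -115.5, 90.5]
orientation: [[0.984, 0.176, 0.005], [0.176, -0.984, 0.001], [0.005, 0.0, -1.0]]
contact_force: [-0.5, 0.3, -0.3]
finger_gap: 43.6
time: 10.32
eef_pos: [554.3, 15.5, 222.3]
orientation: [[0.762, 0.648, 0.009], [0.648, -0.762, 0.003], [0.008, 0.003, -1.0]]
contact_force: [0.6, 0.3, -0.4]
finger_gap: 45.7
[320 147   8  17  71] [323.5 153.5] [ 645.  -181.4  107. ]
[294 185   8  10  52] [297.7 189.5] [ 552.4 -117.7  107. ]
```

View pics/t5.png

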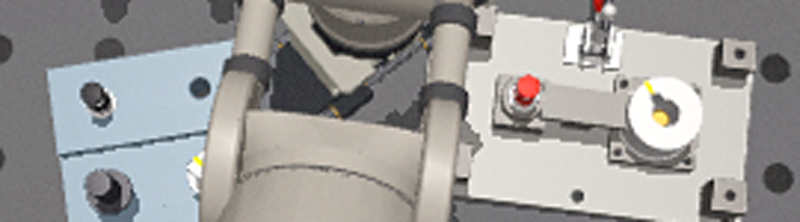

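The red pin is seated in the eye at (527,88) in the crop, and the black pin and shafts are untouched. Next is the shaft.

```bash
python3 -m crank '[[[-24,42,0],0],[[-48,84,0],0],[[-71,127,-10],0],[[-71,127,-20],0],[[-71,127,-20],0]]' 0.6
python3 - <<'E'
from h import *
s=bot.sense();T=np.array(s["eef_pos"])
p=bot.grab_frame("wrist");g=p["color"]
for t in ["keyed_shaft_grip","shaft_key"]:
    for r in bot.boxes_of(t,p)[:3]: print(t,round(r["p"],2),np.round(r["uv"],1))
print(proj(p,T),proj(p,[482.5,143,125]))
hsv=cv2.cvtColor(g,cv2.COLOR_BGR2HSV);mk=((hsv[...,0]>22)&(hsv[...,0]<36)&(hsv[...,1]>140)&(hsv[...,2]>100)).astype(np.uint8)
n,l,st,ce=cv2.connectedComponentsWithStats(mk)
for i in range(1,n):
    if st[i,4]>15:
        ys,xs=np.where(l==i);print(st[i],ce[i],cv2.fitLine(np.c_[xs,ys].astype(np.float32),2,0,.01,.01).ravel())
cv2.imwrite("pics/w6.png",cv2.resize(g[120:300,150:390],(800,600),interpolation=cv2.INTER_CUBIC))
E
```

```text
time: 11.0
eef_pos: [480.5, 148.7, 200.4]
orientation: [[0.754, 0.657, 0.003], [0.657, -0.754, 0.006], [0.006, -0.003, -1.0]]
contact_force: [0.6, -0.4, 0.6]
finger_gap: 55.3
shaft_key 0.68 [257.  195.8]
[253.7925686  268.38121551] [262.42793911 217.5624799 ]
[404   3  17  24 278] [412.02517986  14.76258993] [ 1.1379023e-01 -9.9350482e-01  4.1202518e+02  1.4762589e+01]
[378  12  14  13  40] [383.925  17.075] [  0.697173   -0.7169029 383.925      17.075    ]
[253 173   8  42 154] [256.46103896 194.24675325] [5.6999724e-02 9.9837422e-01 2.5646103e+02 1.9424675e+02]
[ 33 207  57  42 266] [ 60.92857143 227.98496241] [  0.80447966   0.5939802   60.92857    227.98495   ]
[141 304   4  13  27] [142.37037037 310.        ] [6.5007426e-02 9.9788481e-01 1.4237038e+02 3.1000000e+02]
```

View pics/w6.png

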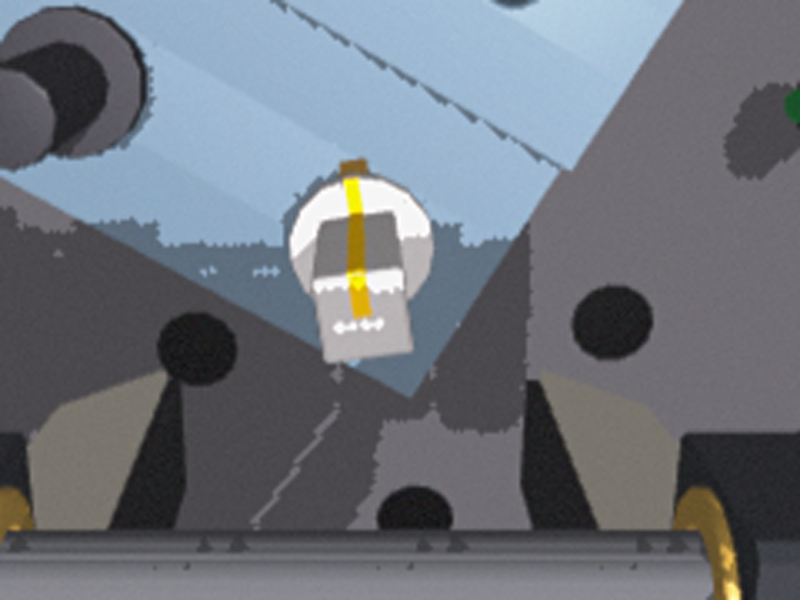

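Run:
```python
from h import *
s=bot.sense();T=np.array(s["eef_pos"]);R=np.array(s["orientation"])
p=bot.grab_frame("wrist")
c=np.array([at_z(p,(150+u*.3,120+v*.3),125)[:2] for u,v in[(313,290),(403,283),(411,350),(325,361)]])
print(c,c.mean(0)); a=lambda v:np.degrees(np.arctan2(v[1],v[0]))
print("sides",[np.linalg.norm(c[i]-c[i-1]) for i in range(4)])
print("key dir",a(c[0]-c[3]),a(c[1]-c[2]),"cross",a(c[1]-c[0])+90,a(c[2]-c[3])+90,"tool x",a(R[:2,0]))
e=[at_z(p,(150+u*.3,120+v*.3),z)[:2] for u,v,z in[(352,160,63),(352,178,75)]];print(e,[a(q-c.mean(0)) for q in e])
```

```text
[[480.67087375 157.48520824]
 [494.49149071 143.97618619]
 [484.13363644 132.4111521 ]
 [469.87841128 144.88436588]] [482.29360305 144.6892281 ]
sides [np.float64(16.590915415363142), np.float64(19.326229065916078), np.float64(15.525307032643058), np.float64(18.941818984725835)]
key dir 49.42036230148412 48.15179858466038 cross 45.653221193026695 48.81432121897887 tool x 40.927227311680596
[array([497.47455851, 161.14706292]), array([495.89504369, 159.74793142])] [np.float64(47.311090780684516), np.float64(47.91077245727998)]
```

```bash
python3 -m crank '[[[2.8,-3.2,-15],7],[[2.8,-3.2,-45],7],[[2.8,-3.2,-75],7],[[2.8,-3.2,-100],7],[[2.8,-3.2,-100],7]]' 0.6 40
python3 - <<'E'
from h import *
s=bot.sense();T=np.array(s["eef_pos"]);R=np.array(s["orientation"]);p=bot.grab_frame("wrist")
print(proj(p,T),proj(p,T-23*R[:,2]))
cv2.imwrite("pics/w7.png",cv2.resize(p["color"][150:330,140:380],(800,600),interpolation=cv2.INTER_CUBIC))
E
```

```text
time: 11.82
eef_pos: [483.6, 144.0, 100.2]
orientation: [[0.671, 0.741, 0.001], [0.741, -0.671, 0.007], [0.006, -0.004, -1.0]]
contact_force: [-0.7, -0.2, 0.7]
finger_gap: 54.6
[253.47099744 268.16087844] [253.13303422 296.08404893]
```

View pics/w7.png

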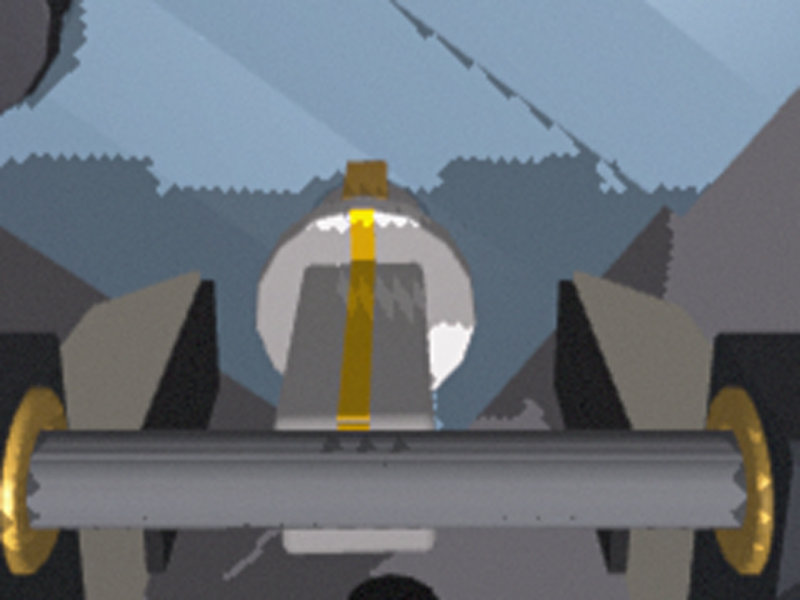

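The flats are square to the jaws. The shaft sits about 3 mm to the left in the image, so I'll shift and close.

```bash
python3 -m crank '[[[-2.4,2.2,-1],0],[[-2.4,2.2,-1],0]]' 0.6 45
python3 -m crank '[[[0,0,0],0],[[0,0,0],0],[[0,0,0],0],[[0,0,0],0],[[0,0,0],0]]' 0 45
```

```text
time: 12.12
eef_pos: [482.5, 146.6, 101.4]
orientation: [[0.671, 0.742, 0.005], [0.741, -0.671, 0.008], [0.009, -0.001, -1.0]]
contact_force: [-0.1, 0.3, 0.5]
finger_gap: 55.1
time: 12.75
eef_pos: [482.4, 146.5, 101.4]
orientation: [[0.671, 0.742, 0.005], [0.742, -0.671, 0.007], [0.009, -0.001, -1.0]]
contact_force: [-0.9, -0.4, 1.0]
finger_gap: 19.6
```

```bash
python3 -m crank '[[[0,0,15],0],[[0,0,40],0],[[0,0,80],0],[[0,0,110],0],[[0,0,110],0]]'
```

```text
time: 13.38
eef_pos: [483.5, 146.8, 213.8]
orientation: [[0.671, 0.742, 0.01], [0.742, -0.671, 0.008], [0.013, 0.002, -1.0]]
contact_force: [-0.1, 0.3, -4.3]
finger_gap: 19.7
```

```bash
python3 -m crank '[[[2,-60,0],0],[[4,-120,0],-4],[[6,-180,0],-8],[[8,-240,0],-12],[[10,-300,0],-16]]'
python3 -m crank '[[[4,-55,-5],0],[[8,-109,-13],0],[[8,-109,-13],0]]'
python3 - <<'E'
from h import *
p=bot.grab_frame("wrist");g=p["color"]
for t in ["hub_mouth","eye"]:
    for r in bot.boxes_of(t,p)[:3]: print(t,round(r["p"],2),np.round(r["uv"],1),at_z(p,r["uv"],74))
print(proj(p,[544.5,-236,74]))
cv2.imwrite("pics/w8.png",g)
gr=cv2.cvtColor(g,cv2.COLOR_BGR2GRAY)
u=proj(p,[544.5,-236,74]).astype(int)
mk=(gr>205).astype(np.uint8);n,l,st,ce=cv2.connectedComponentsWithStats(mk)
for i in range(1,n):
    if st[i,4]>300:print("bright",st[i],ce[i])
hsv=cv2.cvtColor(g,cv2.COLOR_BGR2HSV);mk=((hsv[...,0]>22)&(hsv[...,0]<36)&(hsv[...,1]>140)&(hsv[...,2]>100)).astype(np.uint8)
n,l,st,ce=cv2.connectedComponentsWithStats(mk)
for i in range(1,n):
    if st[i,4]>15:print("yel",st[i],ce[i],at_z(p,ce[i],74))
E
```

```text
time: 14.0
eef_pos: [492.6, -154.8, 212.2]
orientation: [[0.85, 0.526, 0.01], [0.526, -0.851, 0.006], [0.012, -0.0, -1.0]]
contact_force: [0.6, 0.4, -3.8]
finger_gap: 19.7
time: 14.38
eef_pos: [499.2, -266.9, 196.2]
orientation: [[0.853, 0.522, 0.006], [0.522, -0.853, 0.008], [0.009, -0.004, -1.0]]
contact_force: [0.2, 0.6, -4.9]
finger_gap: 19.8
hub_mouth 0.88 [221.4  98.1] [ 553.8384422  -202.30144815   74.        ]
eye 0.79 [218.9 103.3] [ 549.39882771 -202.56687568   74.        ]
[251.94096268 131.1445401 ]
bright [208   0  26  33 371] [220.46361186  15.84097035]
bright [241  19  34  43 529] [258.68809074  40.1436673 ]
bright [302  68  50  88 787] [327.58831004 101.77636595]
bright [ 213   88   78   82 4151] [251.87087449 128.91399663]
yel [248  91   5  15  63] [250.28571429  97.33333333] [ 566.15351938 -221.33334297   74.        ]
yel [245 121  15  15 158] [251.96202532 127.7721519 ] [ 546.79555516 -234.62584947   74.        ]
yel [252 214   8  63 325] [255.16307692 243.78461538] [ 460.98325794 -290.09172854   74.        ]
```

```bash
cat >> h.py <<'E'
def hubfit(p,c0):
    # rectify the z=74 plane, 5 px/mm, 90 mm square about c0 ; columns +x, rows +y
    src=np.float32([[0,0],[449,0],[449,449],[0,449]]);q=(src-225)/5+c0
    H=cv2.getPerspectiveTransform(np.float32([proj(p,[a,b,74]) for a,b in q]),src)
    w=cv2.warpPerspective(p["color"],H,(450,450),flags=cv2.INTER_CUBIC)
    g=cv2.GaussianBlur(cv2.cvtColor(w,cv2.COLOR_BGR2GRAY),(0,0),2);return w,g
def polar(g,c,c0,r):
    th=np.radians(np.arange(360));u=225+5*(c[0]-c0[0]+r*np.cos(th));v=225+5*(c[1]-c0[1]+r*np.sin(th))
    return cv2.remap(g,np.float32(u)[None],np.float32(v)[None],cv2.INTER_LINEAR)[0]
E
python3 - <<'E'
from h import *
p=bot.grab_frame("wrist");c0=np.array([544.5,-236.]);w,g=hubfit(p,c0);cv2.imwrite("pics/hub.png",w)
mk=(g>175).astype(np.uint8);n,l,st,ce=cv2.connectedComponentsWithStats(mk);i=l[225+100,225] or 1+np.argmax(st[1:,4])
cs,_=cv2.findContours((l==i).astype(np.uint8),cv2.RETR_CCOMP,cv2.CHAIN_APPROX_NONE)
for c in cs:
    if len(c)>80:
        e=cv2.fitEllipse(c);print(len(c),(np.array(e[0])-225)/5+c0,np.array(e[1])/5,e[2],"minEncl",(np.array(cv2.minEnclosingCircle(c)[0])-225)/5+c0,cv2.minEnclosingCircle(c)[1]/5)
# outer circle by radial brightest-to-dark edge, robust
def f(c):
    return sum(polar(g,c,c0,31).astype(float))-sum(polar(g,c,c0,33.5).astype(float))-sum(polar(g,c,c0,11.2).astype(float))+sum(polar(g,c,c0,13.5).astype(float))
best=max((f(c0+np.array([a,b])),a,b) for a in np.arange(-6,6.1,.5) for b in np.arange(-6,6.1,.5));print(best)
c=c0+np.array(best[1:]);print("centre",c)
for r in (14.5,16,17.5): print(r,polar(g,c,c0,r)[0:75:3])
hsv=cv2.cvtColor(w,cv2.COLOR_BGR2HSV);ys,xs=np.where((hsv[...,0]>22)&(hsv[...,0]<36)&(hsv[...,1]>120)&(hsv[...,2]>100))
q=np.c_[xs,ys]/5.-45+c0;r=np.hypot(*(q-c).T);q=q[(r>18)&(r<33)];print("mark",q.mean(0),np.degrees(np.arctan2(*(q.mean(0)-c)[::-1])))
E
```

```text
3448 [ 543.79489746 -235.70882874] [94.24719238 97.52415161] 176.036865234375 minEncl [ 544.4 -233.5] 61.6871337890625
115 [ 576.9130188  -210.17605591] [7.85482864 8.05576096] 134.44871520996094 minEncl [ 576.77123413 -210.25205688] 4.2607158660888675
509 [ 545.41965027 -235.26028748] [22.17315674 28.66758423] 124.01856231689453 minEncl [ 546.68151855 -233.31001587] 15.242520141601563
272 [ 518.51704712 -257.26781158] [12.73549728 21.61407318] 42.72230911254883 minEncl [ 521.5 -255. ] 12.214765167236328
(np.float64(54741.0), np.float64(0.0), np.float64(0.5))
centre [ 544.5 -235.5]
14.5 [246 246 247 249 220 167 166 174 174 174 174 174 175 175 175 173 156 165
 216 244 247 246 246 245 245]
16 [246 246 246 247 247 197 166 172 175 175 175 175 174 174 176 168 154 201
 243 248 246 246 245 245 245]
17.5 [246 246 246 246 248 237 189 176 178 182 189 189 186 183 180 159 153 216
 249 246 246 245 245 246 245]
mark [ 565.87718941 -221.44154786] 33.33043984458723
```

Keyway direction is about 33°, hub centre (544.5,-235.5). Next I'll check the shaft's offset in the grip from the same camera.

Run:
```python
from h import *
s=bot.sense();T=np.array(s["eef_pos"]);x,y,z=np.array(s["orientation"]).T
p=bot.grab_frame("wrist");g=p["color"]
for d in(-4,-2,0,2): print(d,"collar front top/bottom",proj(p,T+26.4*z+(19+d)*x),proj(p,T+34.4*z+(19+d)*x),"key outer top",proj(p,T+38.4*z+(17+d)*x))
print("key low",proj(p,T+60.4*z+17*x),proj(p,T+60.4*z+17*x+4*y),proj(p,T+60.4*z+17*x-4*y),"collar sides",proj(p,T+26.4*z+19*y),proj(p,T+26.4*z-19*y))
print([(r,g[r,254].tolist()) for r in range(192,222,1)])
for r in(236,244): print(r,[(c,int(g[r,c].mean())) for c in range(214,300,2)])
cv2.imwrite("pics/w9.png",cv2.resize(g[70:295,140:380],(640,600),interpolation=cv2.INTER_CUBIC))
```

```text
-4 collar front top/bottom [254.47254288 220.25447491] [254.51833427 215.11110048] key outer top [254.54356611 215.85099639]
-2 collar front top/bottom [254.46834786 216.89913082] [254.51445655 211.87678435] key outer top [254.53985633 212.69370201]
0 collar front top/bottom [254.46412493 213.52147141] [254.51055411 208.62184132] key outer top [254.53612344 209.5167386 ]
2 collar front top/bottom [254.45987383 210.12127332] [254.50662669 205.34607345] key outer top [254.53236723 206.31992178]
key low [254.64129661 198.06085028] [260.74116049 198.06010184] [248.54150455 198.06159872] collar sides [287.79739257 244.72745183] [221.21103421 244.73262244]
[(192, [120, 124, 126]), (193, [121, 122, 125]), (194, [121, 122, 125]), (195, [121, 123, 128]), (196, [122, 124, 128]), (197, [122, 124, 126]), (198, [120, 124, 128]), (199, [99, 114, 127]), (200, [55, 99, 127]), (201, [44, 97, 126]), (202, [46, 100, 125]), (203, [45, 97, 124]), (204, [35, 96, 123]), (205, [45, 97, 125]), (206, [44, 95, 122]), (207, [40, 84, 107]), (208, [38, 81, 105]), (209, [53, 85, 106]), (210, [91, 106, 116]), (211,
[... 545 characters left out ...]
66, 98), (268, 101), (270, 100), (272, 97), (274, 96), (276, 25), (278, 40), (280, 109), (282, 112), (284, 111), (286, 111), (288, 111), (290, 109), (292, 109), (294, 86), (296, 76), (298, 70)]
244 [(214, 109), (216, 109), (218, 110), (220, 108), (222, 108), (224, 110), (226, 109), (228, 110), (230, 106), (232, 39), (234, 27), (236, 61), (238, 116), (240, 116), (242, 100), (244, 100), (246, 119), (248, 114), (250, 99), (252, 82), (254, 79), (256, 76), (258, 77), (260, 118), (262, 116), (264, 100), (266, 100), (268, 99), (270, 97), (272, 100), (274, 99), (276, 29), (278, 33), (280, 69), (282, 111), (284, 108), (286, 111), (288, 111), (290, 108), (292, 107), (294, 108), (296, 110), (298, 110)]
```

View pics/w9.png

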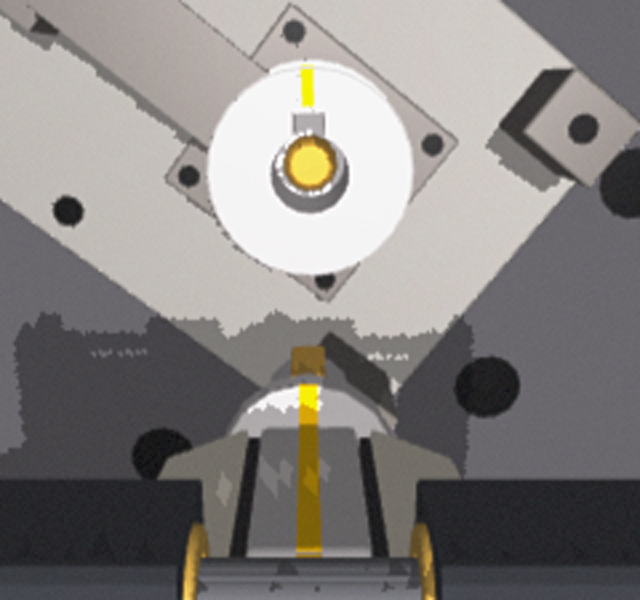

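The shaft is centred in the grip (offset under 1 mm) and the key lines up with the keyway column. Moving over the hub.

```bash
python3 -m crank '[[[25,17,0],1.5],[[45.1,31.4,0],1.5],[[45.1,31.4,-20],1.5],[[45.1,31.4,-38],1.5],[[45.1,31.4,-38],1.5]]'
```

```text
time: 15.25
eef_pos: [544.9, -229.2, 159.7]
orientation: [[0.835, 0.551, 0.006], [0.551, -0.835, 0.009], [0.01, -0.005, -1.0]]
contact_force: [1.0, 0.6, -3.5]
finger_gap: 20.0
```

Run:
```python
from h import *
for i in range(3):
    s=bot.sense();print(s["eef_pos"],np.round(s["orientation"][:,2] if hasattr(s["orientation"],"shape") else [r[2] for r in s["orientation"]],4));p=bot.grab_frame("wrist")
```

```text
[ 544.92418291 -229.18907746  159.72454487] [ 0.0059  0.0093 -0.9999]
[ 545.51064111 -229.80989827  160.85712122] [ 0.0078  0.0081 -0.9999]
[ 545.91414571 -230.34194736  161.5838532 ] [ 0.0094  0.0072 -0.9999]
```

```bash
python3 -m crank '[[[-1.9,-5.1,0],0],[[-1.9,-5.1,-6],0],[[-1.9,-5.1,-6],0],[[-1.9,-5.1,-6],0],[[-1.9,-5.1,-6],0]]'
python3 - <<'E'
from h import *
for i in range(3):p=bot.grab_frame("wrist");s=bot.sense();print(s["eef_pos"])
E
```

```text
time: 16.02
eef_pos: [544.2, -235.8, 155.9]
orientation: [[0.835, 0.55, 0.01], [0.55, -0.835, 0.007], [0.012, -0.0, -1.0]]
contact_force: [-1.0, -0.4, -4.7]
finger_gap: 20.2
[ 544.2264606  -235.75687021  155.96954924]
[ 544.2370025  -235.74058288  155.95857285]
[ 544.21302275 -235.7298896   155.94574287]
```

```bash
python3 -m crank '[[[0,0.2,-3],0],[[0,0.2,-6],0],[[0,0.2,-9],0],[[0,0.2,-12],0],[[0,0.2,-12],0]]'
```

```text
time: 16.8
eef_pos: [544.1, -235.4, 143.6]
orientation: [[0.835, 0.55, 0.01], [0.55, -0.835, 0.007], [0.012, -0.001, -1.0]]
contact_force: [0.4, -0.1, -3.2]
finger_gap: 19.9
```

```bash
python3 -m crank '[[[0,0,-3],0],[[0,0,-6],0],[[0,0,-9],0],[[0,0,-12],0],[[0,0,-12],0]]'
```

```text
time: 17.42
eef_pos: [543.9, -235.4, 131.3]
orientation: [[0.835, 0.55, 0.009], [0.55, -0.835, 0.007], [0.012, -0.001, -1.0]]
contact_force: [0.2, 0.1, -4.1]
finger_gap: 19.8
```

The tip is past the key-landing depth (134.4) with no contact force, so the key is in the keyway. Pushing on against the spring.

```bash
python3 -m crank '[[[0,0,-4],0],[[0,0,-8],0],[[0,0,-12],0],[[0,0,-15],0],[[0,0,-15],0]]'
```

```text
time: 18.05
eef_pos: [544.0, -235.4, 117.0]
orientation: [[0.835, 0.55, 0.01], [0.55, -0.835, 0.007], [0.012, -0.001, -1.0]]
contact_force: [-2.5, 1.6, 6.2]
finger_gap: 19.9
```

```bash
python3 -m crank '[[[0,0,-3],0],[[0,0,-6],0],[[0,0,-9],0],[[0,0,-12],0],[[0,0,-12],0]]' - 55
```

```text
time: 18.68
eef_pos: [544.1, -235.3, 108.3]
orientation: [[0.835, 0.55, 0.011], [0.55, -0.835, 0.006], [0.013, 0.001, -1.0]]
contact_force: [-8.3, 4.0, 21.9]
finger_gap: 19.7
```

```bash
python3 -m crank '[[[0,0,-3],0],[[0,0,-4.5],0],[[0,0,-4.5],0],[[0,0,-4.5],0]]'
python3 - <<'E'
from h import *
for i in range(14):p=bot.grab_frame("top");s=bot.sense();print(np.round(s["eef_pos"],2),np.round(s["contact_force"],1)) if i%4==1 else 0
red(p,107)
w=bot.grab_frame("wrist");cv2.imwrite("pics/final.png",w["color"])
T=np.array(s["eef_pos"]);x,y,z=np.array(s["orientation"]).T
g=w["color"];print("collar bottom front exp",proj(w,T+34.4*z+19*x),"collar top",proj(w,T+26.4*z+19*x),"hub far rim",proj(w,T+34.4*z+32*x))
c=int(round(proj(w,T+34.4*z+19*x)[0]))+10;print([(r,int(g[r,c].mean())) for r in range(184,226)])
E
```

```text
time: 19.18
eef_pos: [544.0, -235.3, 108.3]
orientation: [[0.835, 0.55, 0.013], [0.55, -0.835, 0.005], [0.013, 0.003, -1.0]]
contact_force: [-10.5, 5.6, 29.6]
finger_gap: 19.6
[ 544.07 -235.3   108.33] [-11.    6.3  29. ]
[ 544.05 -235.28  108.3 ] [-10.4   5.4  29.8]
[ 544.02 -235.31  108.29] [-11.1   5.7  29.7]
[ 544.04 -235.3   108.3 ] [-10.9   6.   31.2]
[320 147   8  17  71] [323.5 153.5] [ 645.  -181.4  107. ]
[294 185   8  10  52] [297.7 189.5] [ 552.4 -117.7  107. ]
collar bottom front exp [254.42796557 208.59050388] collar top [254.37854949 213.48872267] hub far rim [254.40133178 186.91690203]
[(184, 112), (185, 116), (186, 113), (187, 119), (188, 159), (189, 215), (190, 226), (191, 241), (192, 240), (193, 241), (194, 241), (195, 240), (196, 239), (197, 240), (198, 239), (199, 240), (200, 240), (201, 240), (202, 239), (203, 240), (204, 239), (205, 240), (206, 240), (207, 240), (208, 242), (209, 237), (210, 172), (211, 143), (212, 110), (213, 97), (214, 97), (215, 99), (216, 130), (217, 163), (218, 168), (219, 168), (220, 168), (221, 167), (222, 166), (223, 166), (224, 165), (225, 168)]
```

The stop is hard: 8 N more push gave no movement. The height matches the home prediction, the collar edge meets the hub face with no gap, and the pin is unmoved. Handing in.

```bash
python3 -c "
from bench import bot
print(bot.hand_in())"
```

```text
the job is handed in; nothing more can be done
None
```

The weld fixture is loaded and I handed the job in at about 20 s of the 64 s allowed, with the arm still holding the shaft pressed home. No verdict is reported.

- **Lock pin:** The red-headed pin went through the eye into the riser and stopped at TCP z = 90.8 mm, against 91 mm predicted for the flange on the arm. I released it there. The top camera found it at the same pixel after the shaft was in.
- **Keyed shaft:** The key dropped into the keyway at about 33°, with no contact force at the depth where it would otherwise have landed on the hub face. I then pushed it against the spring to a hard stop at TCP z = 108.3 mm, against 108.4 mm predicted for the collar on the hub. About 8 N more push moved it no further. The arm holds it with about 30 N upward reaction, against the 12.6 N spring, and a 55 N grip.
- **Disagreements:** The top and wrist cameras differed by 3–5 mm. The wrist camera's positions proved right for both fits. Some pose readings were taken before the arm had settled, which put the first move over the hub about 6 mm off. I corrected that before going in.
- **Other parts:** I did not touch the other parts on purpose. My last full look at the rack was after the pin was placed, and I did not check every part again at the end.

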